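Slide the vial rack into the reader and close its shutter

ROBOT

A 6-joint arm with a two-finger parallel gripper is mounted at the origin on a cart in front of the work surface, level with it; the furniture and walls round the work are solid. World frame = base frame: x ahead of the robot, y to its left, z up, the work surface at z = 0. Lengths are in mm, angles in rad, forces in N, time in s.
With the tool pointing down it reaches from about 325 to 925 mm from the base axis. Payload 3.1 kg.
Tool frame: the origin (TCP) lies midway between the tips of the shut fingers; the grasp point (between the pads) lies r.pinch_z behind it (r.pinch_z is the distance from the TCP to the grasp point, in mm); z points along the fingers, y is the line along which they close (so a half turn about z gives the same grasp; the last joint's range is limited). The gripper opens to 85 mm and grips with 20 to 120 N. Pads are 22 mm wide; open, the fingers measure 114 mm over their backs; the gripper's body (76 mm by 85 mm) begins 54 mm behind the grasp point. The pads swing forward as they close: fully open they stand 13 mm farther back than shut.
Start: joints at [-1.284, 0.217, 1.613, -0, 1.311, -0.112], TCP at [242.717, -575.958, 231.3] pointing down, gripper open.
Joint ranges: [-2.75, 2.75], [-0.78, 2.1], [0.31, 2.55], [-1.13, 4.27], [0.13, 2.63], [-2.58, 2.58]. Speed limits (rad/s): [2.79, 2.79, 3.14, 3.14, 3.14, 3.14].

INTERFACE

Orientations are given as a rotation vector (axis times angle).
In Python, from bench import r, cams, job_done gives the robot as it stands.
- The arm moves only by the tool servo_tool, never from a script. Its argument "series" is a list that holds one entry, the list of rows, each a list of 6 numbers: the shift along the tool's x, y, z each as a share of 0.3 m, from -1 to 1, then the turn, a rotation vector about the tool's x, y, z each as a share of 180 degrees, from -1 to 1. In form: [[[tx, ty, tz, rx, ry, rz], ...]]. A call has 1 to 8 rows; each row shifts and turns the commanded pose from where the row before left it, along the tool's axes as they then stand; what a row does not reach is not made up. A row lasts 1/8 s, in which the tool goes at most 62.5 mm and 10.7 degrees, less where a joint would pass 70% of its speed; a pose out of reach is approached as far as the arm can. A call with a number of a shift or a turn outside -1 to 1 is refused whole. A call with a gripper value outside its range is refused whole. "grip" is the opening, from 0 (shut) to 1 (fully open), set as the call begins (left out, the last holds). The fingers move at their own pace and stop on an object; the grip force is fixed at half the most. Time passes only in rows, so rows that do not move let the fingers close. It gives the time, the measured TCP pose, the force, the opening and the grip force at its end, in the units of the state.
- r.read_state(): the state, without advancing time (a new reading comes with each control period).
- cams.capture(name): name is "scene" or "top" or "wrist"; returns a dict with "pixels" (480x640x3 uint8, red, green, blue), "camera_matrix" (3x3 intrinsics, pixels), "R" (3x3) and "t" (3): a world point X has camera coordinates R X + t; the wrist camera has in their place "hand_eye" (4x4, takes a point from camera to tool coordinates, whose origin is the TCP and whose axes are the flange's). Camera axes: x right, y down, z forward; pixel columns grow to the right and rows downward; lengths in mm; the calibration is good to about 2 mm. The wrist camera is an equidistant fisheye: a pixel r from the principal point sees the ray r / f radians off the axis. A picture is of the moment at which its call begins: read the wrist's pose just before it. There is no depth.
- job_done(): hands the job in; it is judged then, once.
The state is a dict: "t": time; "joint_positions": joint angles; "joint_velocities": joint speeds; "effort": joint torques, N m; "ee_pos": TCP position; "tool_rot": TCP orientation; "contact_force": force on the tool from outside, world axes, zero at the start; "moment": the same for the moment, N m; "finger_gap": opening from 0.0 (shut) to 1.0 (fully open); "finger_force": force on a finger pad.
Only numpy, scipy, OpenCV 4.12 (cv2) and the standard library are available. Lean on these libraries where they do the work, as an engineer would, in place of code of your own. Each camera call takes 0.05 s, during which the arm holds its last target. There are 200 camera calls.

TASK

Slide the blue vial rack along the bench, round the pipette-tip box and the small rack of glass cells, into the chamber of the white reader and push it fully home against the back stop while the shutter is still up; then press the shutter's ledge down until it is fully shut. The rack must stay flat on the bench all the way with its vials standing in it, and neither the rack nor the robot may touch the tip box or the cell rack.

Things in the scene. Friction and masses are not known exactly. Their poses are not given: they have to be found in the camera images.
- vial_rack: blue block rack, 100 (x) x 126 (y) x 36 mm high, loose on the bench, right of the reader, with 5 capped vials in its 12 holes (26 mm deep, 1 mm play); 0.35 to 0.55 kg in all, cap tops 68 mm up. Origin: middle of underside; its y within 0.15 rad of straight left. Too wide to grip: it slides when pushed low on a side; two spread fingertips on a side keep it square to them, so it can be steered
- reader: white fixed instrument, 152 mm wide, about 160 deep, 120 high, chamber mouth facing the robot's front right. Origin: on the bench, middle of the mouth; x points into the chamber (0.65 to 1.07 rad left of straight ahead), y to its left. No raised floor. The rack goes in long way first, its y along the reader's x: guide rails 106 mm apart take its 100 mm width, lead-ins flare to 120 mm at the mouth
- reader_home (a point): where the rack's origin comes to lie when the rack is square on the back stop: on the bench, centre line, 65 mm inside the mouth; axes as reader. The stop is 128 mm inside the mouth, so the rack's rear side ends 2 mm inside the mouth
- roof_edge (a point): middle of the lower front edge of the reader's roof, 80 mm above the bench right over the mouth, solid from there up to 120 mm, with the raised shutter 9 mm in front of it: a gripper pointing straight down meets them before the rack is home. With the tool leaning back, out of the mouth, by 35 to 45 degrees the fingertips can follow the rack home
- reader_shutter (a joint): black light shutter in front of the mouth, a plate 125 mm wide, 72 mm high, 5 mm thick between two upright metal channels. Value: its height above shut, in m; 0 = fully down (lower edge 2 mm above the bench), 0.085 = top stop; starts raised at 0.075 to 0.084 and stays where it is left. About 3 N downward moves it
- ledge (a point): middle of the top of the shutter's finger ledge (yellow strip), 70 mm wide, reaching 9 to 33 mm out in front of the mouth, at the shutter's upper edge: 74 mm above the bench when shut, about 153 mm when raised; moves with the shutter. Press it down from above; axes as reader
- tip_box: blue pipette-tip box with a clear lid, fixed, 67 (x) x 104 (y) mm, 62 mm high, between the rack and the reader, on the far side of the way from the robot. Origin: middle of its underside. Not to be touched. Behind it plugs and adapters hang from the shelf about 0.4 m above the bench at its back: keep wrist and forearm on the robot's side of them
- cell_rack: small clear rack with three glass cells, fixed, 34 (x) x 110 (y) mm, cells up to 49 mm high, on the robot's side of the way to the reader; its y is within 0.2 rad of left. Origin: middle of its underside. Not to be touched. Between it and the tip box the rack can pass with 10 to 40 mm to spare on each side
- vial_1: capped glass sample vial, 16 mm across, 58 mm high, pale yellow sample, black cap, standing loose in a hole of the rack. Origin: middle of its underside, 10 mm above the rack's underside; z along the vial
- vial_2: capped glass sample vial, 16 mm across, 58 mm high, milky sample, red cap, standing loose in a hole of the rack. Origin: middle of its underside, 10 mm above the rack's underside; z along the vial
- vial_3: capped glass sample vial, 16 mm across, 58 mm high, pale blue sample, black cap, standing loose in a hole of the rack. Origin: middle of its underside, 10 mm above the rack's underside; z along the vial
- vial_4: capped glass sample vial, 16 mm across, 58 mm high, amber sample, white cap, standing loose in a hole of the rack. Origin: middle of its underside, 10 mm above the rack's underside; z along the vial
- vial_5: capped glass sample vial, 16 mm across, 58 mm high, pale yellow sample, black cap, standing loose in a hole of the rack. Origin: middle of its underside, 10 mm above the rack's underside; z along the vial
- place_1 (a point): middle of the floor of the rack's hole in which vial_1 stands
- place_2 (a point): middle of the floor of the rack's hole in which vial_2 stands
- place_3 (a point): middle of the floor of the rack's hole in which vial_3 stands
- place_4 (a point): middle of the floor of the rack's hole in which vial_4 stands
- place_5 (a point): middle of the floor of the rack's hole in which vial_5 stands

How it is judged (in metres and radians):
On the way:
1. the rack is fully home in the chamber, square on the back stop, with the shutter still up (x of vial_rack in the frame of reader_home above -0.006 m and y of vial_rack in the frame of reader_home between -0.007 and 0.007 m and angle between the y axis of vial_rack and the x axis of reader, either way round below 0.09 rad and value of joint reader_shutter above 0.06 m), for 0.2 s.
At the end, for the whole second after the job is handed in: The rack stands at rest on the bench in the reader's chamber, within 6 mm of the back stop, within 7 mm of the centre line and square to within 0.09 rad; the five vials still stand in their holes (within 10 mm); the shutter is fully down (within 4 mm) and nothing is held (x of vial_rack in the frame of reader_home above -0.006 m and y of vial_rack in the frame of reader_home between -0.007 and 0.007 m and angle between the y axis of vial_rack and the x axis of reader, either way round below 0.09 rad and height (world z) of vial_rack below 0.004 m and linear speed of vial_rack below 0.01 m/s and value of joint reader_shutter below 0.004 m and distance between vial_1 and place_1 below 0.01 m and distance between vial_2 and place_2 below 0.01 m and distance between vial_3 and place_3 below 0.01 m and distance between vial_4 and place_4 below 0.01 m and distance between vial_5 and place_5 below 0.01 m); the robot touches nothing.
It fails at once if the tip box is touched by the rack or the robot (contact force between anything else and tip_box above 0.3 N).
It fails at once if the cell rack is touched by the rack or the robot (contact force between anything else and cell_rack above 0.3 N).
It fails at once if the rack is lifted off the bench or tipped (over 12 mm or 0.12 rad) (height (world z) of vial_rack above 0.012 m or angle between vial_rack's own z axis and vertical above 0.12 rad).
It fails at once if a vial tips over or leaves its hole (angle between any of vial_1, vial_2, vial_3, vial_4, vial_5's own z axis and vertical above 0.4 rad or z of any of vial_1, vial_2, vial_3, vial_4, vial_5 in the frame of vial_rack above 0.03 m).
It also fails if it takes over 61 s, if anything falls off the work surface, if the arm or the gripper's body presses on something with over 40 N, if the wrist force passes 120 N, or if a joint passes its speed limit or range.

## Working session

There is one attempt and no reset: what is moved stays moved. The work goes in short steps, Python scripts to look and compute and a tool call to move; the robot and the scene stay as the last step left them, time stands still between calls to the robot, and variables do not carry over. Pictures are saved under pics/ and viewed, at most 10 in all, crops included, and the job is handed in when it is done.

Besides the shell and the picture viewer there is one more tool, called after "Emit:" in YAML: its name, and indented under it one key for each argument. servo_tool: Moves the arm, as the interface text tells. Shift numbers are shares of 0.3 m and turn numbers shares of 180 degrees, none past 1 either way. Its arguments: {"type":"object","properties":{"series":{"type":"array","items":{"type":"array","items":{"type":"array","items":{"type":"number"}}}},"grip":{"type":"number"}},"required":["series"]}

```bash
mkdir -p pics; ls
python3 - <<'E'
from bench import r,cams
import cv2,pickle
print(r.read_state(), r.pinch_z)
d={}
for n in("scene","top"):
    c=cams.capture(n); d[n]=c
    cv2.imwrite(f"pics/{n}0.png",c["pixels"][:,:,::-1]); print(n,c["camera_matrix"],c["R"],c["t"])
pickle.dump(d,open("c0.pkl","wb"))
E
```

```text
pics
{'t': 0.0, 'joint_positions': array([-1.28417806e+00,  2.17787322e-01,  1.61494685e+00, -9.50529149e-06,
        1.31124849e+00, -1.12158095e-01]), 'joint_velocities': array([ 0.00086881, -0.00071496, -0.00020998, -0.00090413, -0.00166964,
        0.00050157]), 'effort': array([ 3.77945526e-04, -3.96844161e+01, -3.03854549e+01, -1.75030045e-04,
        9.64425533e-03, -4.61380012e-06]), 'ee_pos': array([ 242.49349167, -575.16120022,  229.94102986]), 'tool_rot': array([-3.07701750e+00, -6.21786565e-01,  3.41177248e-04]), 'contact_force': array([-0.55217018,  0.28849452,  0.58601159]), 'moment': array([-0.01826431, -0.02352435, -0.00968892]), 'finger_force': 0.0, 'finger_gap': 1.0025525096689838} 18.700000000000003
scene [[444.26433298   0.         320.76534961]
 [  0.         444.26433298 245.41314998]
 [  0.           0.           1.        ]] [[ 0.88752877 -0.46019403 -0.02267451]
 [-0.24389677 -0.42748765 -0.8704991 ]
 [ 0.39090541  0.77812324 -0.49164742]] [-512.09451838  140.69337211  786.68453846]
top [[623.4296417    0.         319.68994213]
 [  0.         623.4296417  243.01153989]
 [  0.           0.           1.        ]] [[-0.00517693 -0.9999861   0.00100095]
 [-0.99948017  0.00514246 -0.03182667]
 [ 0.03182108 -0.00116519 -0.9994929 ]] [-129.30291834  491.54503081 1359.04921523]
```

View pics/top0.png

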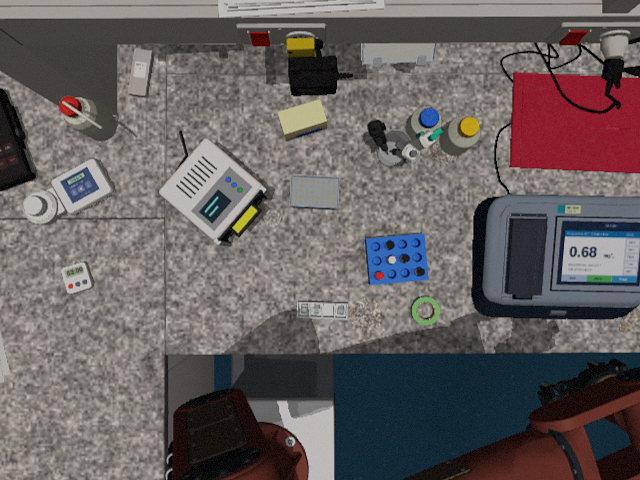

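View pics/scene0.png

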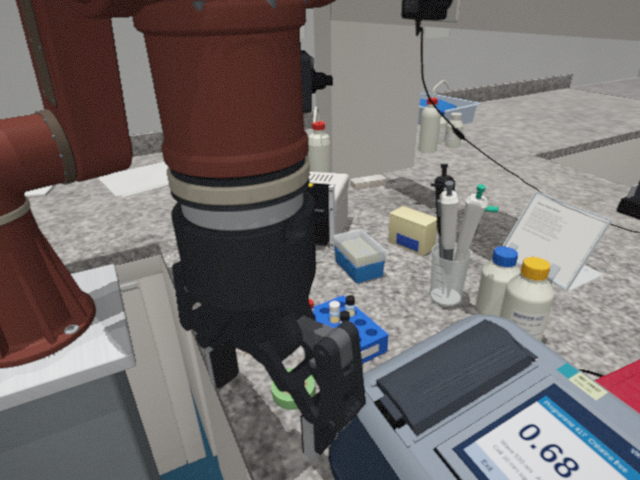

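The top view shows the reader at about (213,190) with its yellow ledge at (245,221). The tip box is at (314,193), the rack at (397,259) and the cell rack at (322,310). I'll enlarge this area.

```bash
cat > h.py <<'E'
import pickle,numpy as np,cv2
d=pickle.load(open("c0.pkl","rb"))
def w(px,z,c=d["top"]):
    K,R,t=c["camera_matrix"],c["R"],c["t"]
    ray=R.T@np.linalg.inv(K)@np.array([px[0],px[1],1.]); o=-R.T@t
    return o+ray*(z-o[2])/ray[2]
def pr(P,c=d["top"]):
    q=c["camera_matrix"]@(c["R"]@np.asarray(P,float)+c["t"]); return q[:2]/q[2]
E
python3 - <<'E'
from h import *
im=d["top"]["pixels"][120:335,150:440,::-1]
im=cv2.resize(im,None,fx=2.75,fy=2.75,interpolation=cv2.INTER_CUBIC)
for k in range(160,440,20): cv2.putText(im,str(k),(int((k-150)*2.75),10),0,.35,(0,0,255),1);cv2.line(im,(int((k-150)*2.75),12),(int((k-150)*2.75),18),(0,0,255),1)
for k in range(120,335,20): cv2.putText(im,str(k),(0,int((k-120)*2.75)),0,.35,(0,0,255),1)
cv2.imwrite("pics/crop.png",im)
E
```

```text
(no output)
```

View pics/crop.png

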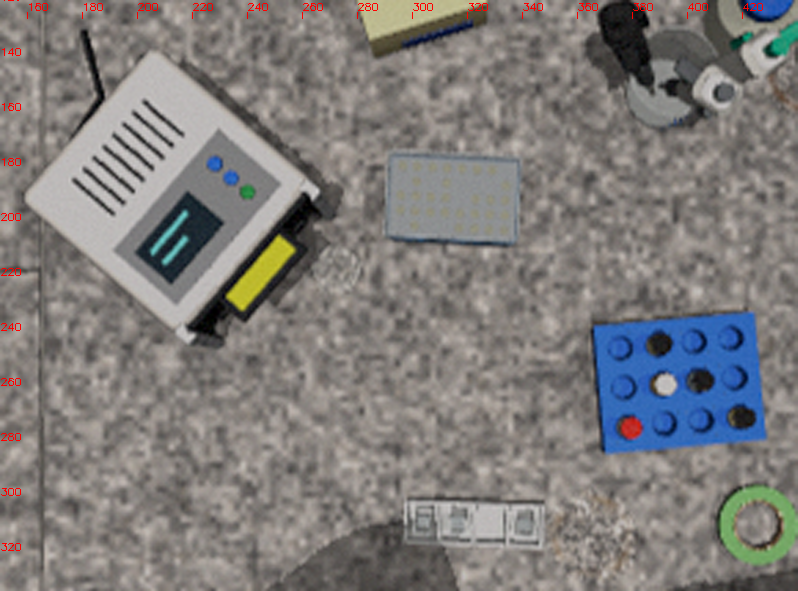

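```bash
cat >> h.py <<'E'
def fit(cr,z,c=d["top"],off=(150,120),s=2.75):
    P=np.array([w((x/s+off[0],y/s+off[1]),z,c)[:2] for x,y in cr]); return P
E
python3 - <<'E'
from h import *
np.set_printoptions(precision=1,suppress=True)
for n,cr,z in (("reader",[(155,52),(25,195),(178,330),(312,185)],120),("tip",[(388,154),(520,160),(516,243),(386,236)],62),
 ("cell",[(406,498),(545,502),(543,549),(405,543)],30),("rack",[(593,325),(755,312),(766,438),(604,452)],36),
 ("ledge",[(225,297),(283,235),(299,247),(242,312)],153)):
    P=fit(cr,z); e=np.roll(P,-1,0)-P
    print(n,P.tolist(),"mid",P.mean(0),"len",np.hypot(*e.T),"ang",np.arctan2(e[:,1],e[:,0]))
E
```

```text
reader [[699.192729488148, 96.46680753787254], [594.1394439063724, 191.75864065169617], [494.4529541478364, 79.51264034367395], [600.4363080685549, -18.79424848791959]] mid [597.1  87.2] len [141.8 150.1 144.6 151.8] ang [ 2.4 -2.3 -0.7  0.9]
tip [[631.1181768184726, -72.08208266282551], [625.9794042741288, -173.4749090529158], [562.0816554287184, -170.01220851258998], [567.9714656946763, -70.31311326479747]] mid [ 596.8 -121.5] len [101.5  64.   99.9  63.2] ang [-1.6  3.1  1.5 -0. ]
cell [[365.4400988163593, -83.73596900052179], [361.7501238733996, -192.42533207321495], [325.12672952314676, -190.61958166351855], [330.3672488063476, -82.81249469468827]] mid [ 345.7 -137.4] len [108.8  36.7 107.9  35.1] ang [-1.6  3.1  1.5 -0. ]
rack [[499.8485975549385, -230.55915824680045], [509.3640845483477, -357.23352323752056], [410.99671533026674, -364.77499980447874], [400.7583150597699, -238.387134550737]] mid [ 455.2 -297.7] len [127.   98.7 126.8  99.4] ang [-1.5 -3.1  1.7  0.1]
ledge [[516.589268715109, 40.48909095675273], [560.6972414626739, -0.9426533437517435], [552.0531062198619, -12.346407456843437], [505.82023671239176, 28.3793463460824]] mid [533.8  13.9] len [60.5 14.3 61.6 16.2] ang [-0.8 -2.2  2.4  0.8]
```

```bash
cat >> h.py <<'E'
from scipy.spatial.transform import Rotation as Ro
def tool(th,lean=0):
    # tool x forward along heading th, z down, leaned back by lean (rad): tips forward
    f=np.array([np.cos(th),np.sin(th),0]); u=np.array([0,0,1.])
    z=-u*np.cos(lean)+f*np.sin(lean); x=f*np.cos(lean)+u*np.sin(lean)
    return Ro.from_matrix(np.c_[x,np.cross(z,x),z])
def rows(p,R,p1,R1,n):
    d_=(R.inv()*R1).as_rotvec()/n; st=(np.asarray(p1,float)-p)/n; out=[]
    for i in range(n):
        Rc=R*Ro.from_rotvec(d_*i)
        out.append([round(float(v),3) for v in np.r_[Rc.inv().apply(st)/300,d_/np.pi]])
    print(out); return out
def cur():
    from bench import r
    s=r.read_state(); print("t",round(s["t"],2),"pos",s["ee_pos"].round(1),"q",s["joint_positions"].round(2),"F",s["contact_force"].round(1),"gap",round(s["finger_gap"],2))
    return s["ee_pos"],Ro.from_rotvec(s["tool_rot"])
E
python3 - <<'E'
from h import *
from bench import cams
print(w((473,300),100),w((473,230),100),w((480,300),0))
c=cams.capture("wrist"); print(c["hand_eye"].round(2),c["camera_matrix"].round(1))
cv2.imwrite("pics/w0.png",c["pixels"][:,:,::-1])
p,R=cur(); print(R.as_matrix().round(2))
rows(p,R,[463,-392,225],tool(1.648),8)
E
```

```text
[ 370.0530875  -443.77790891  100.        ] [ 512.96742054 -445.63666526  100.        ] [ 363.90396228 -483.78504044    0.        ]
[[   0.     -0.96   -0.28   70.84]
 [   1.      0.      0.     -0.53]
 [  -0.     -0.28    0.96 -141.89]
 [   0.      0.      0.      1.  ]] [[371.6   0.  323.8]
 [  0.  371.6 246.2]
 [  0.    0.    1. ]]
t 0.15 pos [ 242.5 -575.3  230.3] q [-1.28  0.22  1.61 -0.    1.31 -0.11] F [ 1.1 -0.1 -0.2] gap 1.0
[[ 0.92  0.39 -0.  ]
 [ 0.39 -0.92  0.  ]
 [ 0.   -0.   -1.  ]]
[[0.114, -0.035, 0.002, -0.0, -0.0, -0.05], [0.118, -0.017, 0.002, -0.0, -0.0, -0.05], [0.119, 0.002, 0.002, -0.0, -0.0, -0.05], [0.118, 0.021, 0.002, -0.0, -0.0, -0.05], [0.113, 0.039, 0.002, -0.0, -0.0, -0.05], [0.106, 0.056, 0.002, -0.0, -0.0, -0.05], [0.096, 0.072, 0.002, -0.0, -0.0, -0.05], [0.083, 0.086, 0.002, -0.0, -0.0, -0.05]]
```

Emit:
servo_tool:
  series:
    - [[0.114,-0.035,0.002,0,0,-0.05],[0.118,-0.017,0.002,0,0,-0.05],[0.119,0.002,0.002,0,0,-0.05],[0.118,0.021,0.002,0,0,-0.05],[0.113,0.039,0.002,0,0,-0.05],[0.106,0.056,0.002,0,0,-0.05],[0.096,0.072,0.002,0,0,-0.05],[0.083,0.086,0.002,0,0,-0.05]]
  grip: 0.75

```text
t: 1.15
ee_pos: [463.4, -390.9, 226.0]
tool_rot: [-2.119, -2.318, -0.0]
contact_force: [0.4, -0.1, -0.3]
finger_gap: 0.753
finger_force: 0.0
```

Run:
```python
from h import *
from bench import cams
p,R=cur()
c=cams.capture("wrist"); s=cams.capture("scene"); pickle.dump((c,p,R.as_rotvec()),open("w1.pkl","wb"))
he=c["hand_eye"]; print("cam px in scene",pr(p+R.apply(he[:3,3]),s),"tcp",pr(p,s))
im=np.hstack([c["pixels"][:,:,::-1],s["pixels"][:,150:450,::-1]]); im=cv2.resize(im,(800,int(480*800/940)))
cv2.imwrite("pics/w1.png",im)
rows(p,R,[463,-392,60],tool(1.648),6)
```

```text
t 1.15 pos [ 463.4 -390.9  226. ] q [-0.82  0.18  1.66  0.    1.3  -0.91] F [ 0.4 -0.1 -0.3] gap 0.75
cam px in scene [347.10292485 117.40211972] tcp [380.22746482 243.81242717]
[[-0.001, -0.0, 0.092, -0.0, -0.0, 0.001], [-0.001, -0.0, 0.092, -0.0, -0.0, 0.001], [-0.001, -0.0, 0.092, -0.0, -0.0, 0.001], [-0.001, -0.0, 0.092, -0.0, -0.0, 0.001], [-0.001, -0.0, 0.092, -0.0, -0.0, 0.001], [-0.001, -0.0, 0.092, -0.0, -0.0, 0.001]]
```

View pics/w1.png

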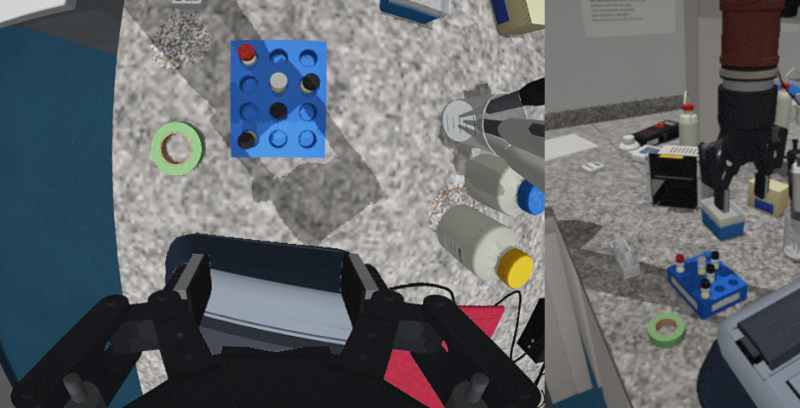

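The wrist view shows the rack square ahead, with its near face toward the fingers. The cell rack is at the upper left, and the instrument wall is behind the fingers.

Emit:
servo_tool:
  series:
    - [[0.01,0,0.1,0,0,0],[0.005,0,0.1,0,0,0],[0.005,0,0.1,0,0,0],[0.005,0,0.1,0,0,0],[0.002,0,0.1,0,0,0],[0,0,0.1,0,0,0],[0,0,0.05,0,0,0],[0,0,0,0,0,0]]

```text
t: 2.25
ee_pos: [461.0, -383.3, 30.2]
tool_rot: [-2.124, -2.31, -0.0]
contact_force: [-0.4, -0.5, 0.9]
finger_gap: 0.746
finger_force: 0.0
```

Run:
```python
from h import *
from bench import cams
p,R=cur()
s=cams.capture("scene"); t=cams.capture("top"); c=cams.capture("wrist"); pickle.dump((c,p,R.as_rotvec()),open("w2.pkl","wb"))
a=s["pixels"][180:400,280:480,::-1]; b=t["pixels"][200:310,350:490,::-1]
im=np.hstack([cv2.resize(a,(400,440)),cv2.resize(b,(400,440*0+314)) if 0 else cv2.copyMakeBorder(cv2.resize(b,(400,314)),0,126,0,0,0)])
cv2.imwrite("pics/s2.png",im)
```

```text
t 2.25 pos [ 461.  -383.3   30.2] q [-0.81  0.41  1.79 -0.    0.95 -0.89] F [-0.4 -0.5  0.9] gap 0.75
```

View pics/s2.png

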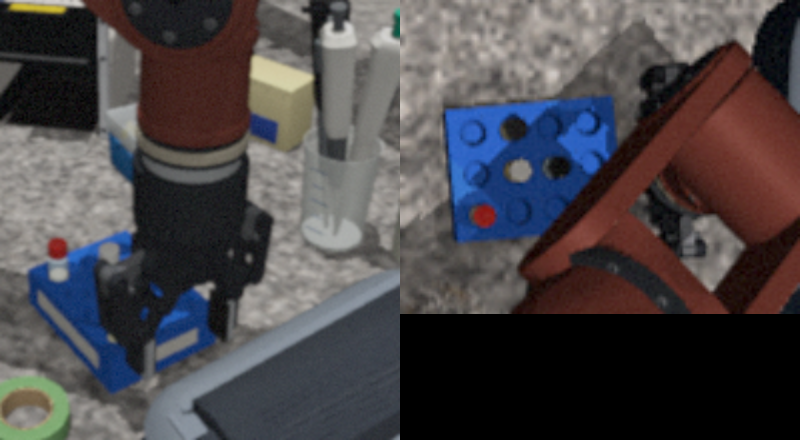

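```bash
cat >> h.py <<'E'
M=np.array([547.5,30.]); TH=0.84; C0=np.array([455.2,-297.7]); T0=1.648; RR=210.; OFF=74.
def path(s):
    e=lambda a:np.array([np.cos(a),np.sin(a)])
    h0,h1=e(T0),e(TH); k=np.linalg.solve(np.c_[h0,-h1],M-C0); I=C0+k[0]*h0
    T=RR*np.tan((T0-TH)/2); A=I-T*h0; s1=k[0]-T; L=RR*(T0-TH)
    if s<s1: return C0+s*h0,T0
    if s<s1+L:
        a=T0-(s-s1)/RR; n=e(T0-np.pi/2); O=A+RR*n; return O+RR*e(a+np.pi/2),a
    return I+T*h1+(s-s1-L)*h1,TH
def smouth():  # s at which centre is at mouth
    return next(s for s in np.arange(0,900,.5) if (path(s)[0]-M)@np.array([np.cos(TH),np.sin(TH)])>=0 and s>200)
def plan(s0,s1,n,z,lean=0,p=None,R=None):
    """rows from current pose to path positions s0+..s1"""
    if p is None: p,R=cur()
    out=[]
    for s in np.linspace(s0,s1,n+1)[1:]:
        c,a=path(s); g=c-OFF*np.array([np.cos(a),np.sin(a)]); R1=tool(a,lean); P1=np.r_[g,z]
        out.append([round(float(v),3) for v in np.r_[R.inv().apply(P1-p)/300,(R.inv()*R1).as_rotvec()/np.pi]])
        p,R=P1,R1
    print(out,"end",p.round(1),round(path(s1)[1],3))
E
python3 - <<'E'
from h import *
print(smouth())
p,R=cur(); 
o=plan(-6,80,7,8,p=np.r_[p[:2],8],R=R)
E
```

```text
360.0
t 2.4 pos [ 463. -385.   33.] q [-0.81  0.41  1.79 -0.    0.95 -0.89] F [ 0.4  0.8 -0.7] gap 0.75
[[0.066, -0.003, -0.0, 0.001, 0.001, 0.002], [0.041, 0.0, 0.0, 0.0, 0.0, 0.0], [0.041, -0.0, 0.0, 0.0, 0.0, 0.0], [0.041, 0.0, 0.0, 0.0, 0.0, 0.0], [0.041, 0.0, 0.0, 0.0, 0.0, 0.0], [0.041, 0.0, 0.0, 0.0, 0.0, 0.0], [0.041, 0.0, 0.0, 0.0, 0.0, 0.0]] end [ 454.7 -291.7    8. ] 1.648
```

Emit:
servo_tool:
  series:
    - [[0,0,0.078,0,0,0],[0.035,0,0,0,0,0.002],[0.035,0,0,0,0,0],[0.04,0,0,0,0,0],[0.04,0,0,0,0,0],[0.04,0,0,0,0,0],[0.04,0,0,0,0,0],[0,0,0,0,0,0]]

```text
t: 3.4
ee_pos: [456.5, -313.5, 8.1]
tool_rot: [-2.131, -2.306, -0.001]
contact_force: [-0.0, -0.6, 0.4]
finger_gap: 0.752
finger_force: 0.4
```

Run:
```python
from h import *
from bench import cams
p,R=cur()
c=cams.capture("wrist"); t=cams.capture("top"); pickle.dump((c,t,p,R.as_rotvec()),open("w3.pkl","wb"))
a=c["pixels"][:,:,::-1]; b=t["pixels"][180:320,300:480,::-1]
im=np.hstack([cv2.resize(a,(480,360)),cv2.resize(b,(320,249))[:249] if 0 else cv2.copyMakeBorder(cv2.resize(b,(320,249)),0,111,0,0,0)])
cv2.imwrite("pics/s3.png",im)
```

```text
t 3.4 pos [ 456.5 -313.5    8.1] q [-0.73  0.37  1.9   0.    0.87 -0.81] F [-0.  -0.6  0.4] gap 0.75
```

View pics/s3.png

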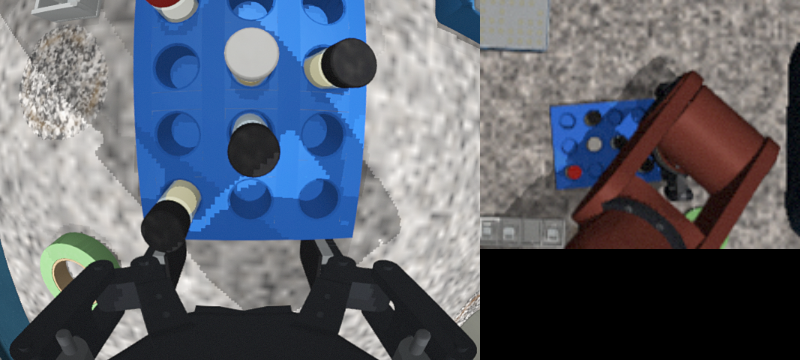

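Run:
```python
from h import *
P=np.array([w(q,36)[:2] for q in ((339.9,240.2),(343.3,286.9),(367,238))]);e=P[0]-P[1]
print(P,np.hypot(*e),np.arctan2(e[1],e[0])+np.pi/2)
# wrist rear edge: fisheye
c,t,p,rv=pickle.load(open("w3.pkl","rb")); R=Ro.from_rotvec(rv)
def ww(px,z):
    K=c["camera_matrix"];v=np.array([px[0]-K[0,2],px[1]-K[1,2]]);r_=np.hypot(*v);a=r_/K[0,0]
    ray=np.r_[v/r_*np.sin(a),np.cos(a)];H=c["hand_eye"]
    ray=R.apply(H[:3,:3]@ray);o=p+R.apply(H[:3,3]);return (o+ray*(z-o[2])/ray[2])[:2]
S=640/480
A=ww((140*S,240*S),36);B=ww((354*S,236*S),36);e=B-A;print(A,B,np.hypot(*e),np.arctan2(e[1],e[0])+np.pi/2,"rear mid",(A+B)/2)
```

```text
[[ 495.79464335 -175.24467582]
 [ 395.6264294  -181.90855727]
 [ 500.22441527 -233.4916538 ]] 100.38963294462825 1.6372253479821721
[ 405.61828651 -307.30093294] [ 508.6050908  -297.07330089] 103.49341193913534 1.669781884816694 rear mid [ 457.11168865 -302.18711692]
```

The rack is on the planned path: centre (450,-241), yaw 1.64.

Run:
```python
from h import *
plan(57,145,8,8)
c,a=path(145); print(c,a)
```

```text
t 3.5 pos [ 455.9 -313.6    7.4] q [-0.73  0.37  1.9   0.    0.87 -0.81] F [-0.7 -0.9 -0.2] gap 0.75
[[0.033, 0.002, -0.002, -0.001, -0.001, 0.0], [0.037, -0.0, 0.0, 0.0, 0.0, 0.0], [0.037, -0.0, 0.0, 0.0, 0.0, 0.0], [0.037, -0.0, 0.0, 0.0, 0.0, 0.0], [0.037, -0.0, 0.0, 0.0, 0.0, 0.0], [0.037, -0.006, 0.0, 0.0, 0.0, 0.008], [0.037, -0.012, 0.0, 0.0, 0.0, 0.017], [0.037, -0.012, 0.0, 0.0, 0.0, 0.017]] end [ 441.9 -227.     8. ] 1.518
[ 445.78753358 -153.07186767] 1.5180623652385168
```

Emit:
servo_tool:
  series:
    - [[0.035,0,0,0,0,0],[0.037,0,0,0,0,0],[0.037,0,0,0,0,0],[0.037,0,0,0,0,0],[0.037,0,0,0,0,0],[0.037,-0.006,0,0,0,0.008],[0.037,-0.012,0,0,0,0.017],[0.037,-0.012,0,0,0,0.017]]

```text
t: 4.5
ee_pos: [441.6, -226.6, 8.1]
tool_rot: [-2.282, -2.159, 0.0]
contact_force: [-0.4, -1.2, -0.0]
finger_gap: 0.749
finger_force: 1.0
```

```bash
cat >> h.py <<'E'
def wpx(c,p,R,px,z):
    K=c["camera_matrix"];v=np.array([px[0]-K[0,2],px[1]-K[1,2]]);r_=np.hypot(*v);a=r_/K[0,0]
    ray=np.r_[v/r_*np.sin(a),np.cos(a)];H=c["hand_eye"]
    ray=R.apply(H[:3,:3]@ray);o=p+R.apply(H[:3,3]);return (o+ray*(z-o[2])/ray[2])[:2]
from scipy.optimize import minimize
def rackfit(t,guess):
    """fit rack pose to blue pixels in top image, allowing occlusion: edges of blue top: maximise blue inside - blue just outside"""
    im=t["pixels"].astype(int); hsv=cv2.cvtColor(t["pixels"],cv2.COLOR_RGB2HSV)
    b=((hsv[...,0]>100)&(hsv[...,0]<122)&(hsv[...,1]>140)&(hsv[...,2]>50)).astype(np.float32)
    b=cv2.GaussianBlur(b,(3,3),0)
    def cost(q):
        h=np.array([np.cos(q[2]),np.sin(q[2])]);n=np.array([h[1],-h[0]]);c=0
        pts=[]
        for sgn in(1,-1):
            for k in np.linspace(-45,45,19): pts.append((h*63,n*k,h*sgn))
        for k in np.linspace(-58,58,25):
            for sd in(1,-1):pts.append((n*50*sd,h*k,n*sd))
        for a,b_,o in pts:
            for off,g in((-2.5,-1),(2.5,1)):
                if o@a<0: continue
                u=pr(np.r_[np.array(q[:2])+a+b_+o*off,36],t); c+=g*cv2.remap(b,np.float32([[u[0]]]),np.float32([[u[1]]]),cv2.INTER_LINEAR)[0,0]
        return c
    best=min((minimize(cost,np.array(guess)+dq,method="Nelder-Mead",options=dict(initial_simplex=np.array(guess)+dq+np.array([[0,0,0],[6,0,0],[0,6,0],[0,0,.06]]))) for dq in (np.zeros(3),np.array([4,4,.04]),np.array([-4,-4,-.04]))),key=lambda m:m.fun)
    return best.x,best.fun
E
python3 - <<'E'
from h import *
from bench import cams
p,R=cur(); t=cams.capture("top"); c=cams.capture("wrist"); pickle.dump((c,t,p,R.as_rotvec()),open("w4.pkl","wb"))
print(rackfit(d["top"],(453,-295,1.6)))
c_,t3,_,_=pickle.load(open("w3.pkl","rb")); print(rackfit(t3,(450,-241,1.64)))
print(rackfit(t,(*path(145)[0],1.52)), path(145))
E
```

```text
t 4.5 pos [ 441.6 -226.6    8.1] q [-0.62  0.27  2.04 -0.    0.83 -0.56] F [-0.4 -1.2 -0. ] gap 0.75
(array([ 455.47246324, -295.88243873,    1.65068346]), np.float64(-56.522216796875))
(array([ 451.89013456, -239.75594023,    1.64490002]), np.float64(-46.308349609375))
(array([ 447.6650932 , -153.80860996,    1.51837924]), np.float64(-47.9913330078125)) (array([ 445.78753358, -153.07186767]), np.float64(1.5180623652385168))
```

The fit tracks the plan to within 2 mm, so I'll keep going.

Run:
```python
from h import *
plan(145,237,8,8)
for s in range(145,240,10):
    c,a=path(s);h=np.array([np.cos(a),np.sin(a)]);n=np.array([h[1],-h[0]]);print(s,(c-63*h-50*n).round(),(c-85*h-50*n).round(),(c+63*h+50*n).round(),end=" ")
```

```text
t 4.6 pos [ 441.2 -225.7    7.9] q [-0.61  0.27  2.04  0.    0.84 -0.56] F [-0.9 -0.2  0.3] gap 0.75
[[0.035, -0.01, -0.0, -0.0, -0.0, 0.017], [0.039, -0.012, 0.0, 0.0, 0.0, 0.017], [0.039, -0.012, 0.0, 0.0, 0.0, 0.017], [0.039, -0.012, 0.0, 0.0, 0.0, 0.017], [0.039, -0.012, 0.0, 0.0, 0.0, 0.017], [0.039, -0.012, 0.0, 0.0, 0.0, 0.017], [0.039, -0.012, 0.0, 0.0, 0.0, 0.017], [0.039, -0.012, 0.0, 0.0, 0.0, 0.017]] end [ 435.4 -130.4    8. ] 1.08
145 [ 393. -213.] [ 391. -235.] [499. -93.] 155 [ 390. -201.] [ 388. -223.] [503. -85.] 165 [ 389. -188.] [ 386. -210.] [507. -78.] 175 [ 388. -175.] [ 384. -197.] [511. -71.] 185 [ 388. -163.] [ 383. -184.] [515. -64.] 195 [ 388. -150.] [ 382. -171.] [520. -58.] 205 [ 389. -137.] [ 382. -158.] [525. -52.] 215 [ 391. -125.] [ 383. -145.] [531. -46.] 225 [ 393. -112.] [ 384. -132.] [537. -40.] 235 [ 396. -100.] [ 386. -119.] [543. -34.]
```

Emit:
servo_tool:
  series:
    - [[0.037,-0.011,0,0,0,0.017],[0.039,-0.012,0,0,0,0.017],[0.039,-0.012,0,0,0,0.017],[0.039,-0.012,0,0,0,0.017],[0.039,-0.012,0,0,0,0.017],[0.039,-0.012,0,0,0,0.017],[0.039,-0.012,0,0,0,0.017],[0.039,-0.012,0,0,0,0.017]]

```text
t: 5.6
ee_pos: [436.6, -131.2, 8.5]
tool_rot: [2.686, 1.628, -0.001]
contact_force: [-0.7, -2.0, 1.0]
finger_gap: 0.748
finger_force: 1.5
```

Run:
```python
from h import *
from bench import cams
p,R=cur(); t=cams.capture("top"); c=cams.capture("wrist"); pickle.dump((c,t,p,R.as_rotvec()),open("w5.pkl","wb"))
print(rackfit(t,(*path(237)[0],1.08)), path(237))
a=c["pixels"][:,:,::-1]; b=t["pixels"][120:320,150:390,::-1]
cv2.imwrite("pics/s5.png",np.hstack([cv2.resize(a,(400,300)),cv2.resize(b,(360,300))]))
plan(237,290,5,8)
```

```text
t 5.6 pos [ 436.6 -131.2    8.5] q [-0.45  0.19  2.13 -0.    0.81  0.04] F [-0.7 -2.   1. ] gap 0.75
(array([471.93603627, -67.71555356,   1.08907078]), np.float64(-47.09869384765625)) (array([470.28772419, -65.15582285]), np.float64(1.0799671271432787))
t 5.7 pos [ 436.4 -130.1    8.2] q [-0.44  0.19  2.14  0.    0.81  0.03] F [-0.3  0.  -0.1] gap 0.75
[[0.033, -0.014, 0.001, -0.0, -0.0, 0.02], [0.036, -0.012, 0.0, 0.0, 0.0, 0.016], [0.036, -0.012, 0.0, 0.0, 0.0, 0.016], [0.036, -0.012, 0.0, 0.0, 0.0, 0.016], [0.035, -0.009, 0.0, 0.0, 0.0, 0.012]] end [451.5 -77.1   8. ] 0.84
```

View pics/s5.png

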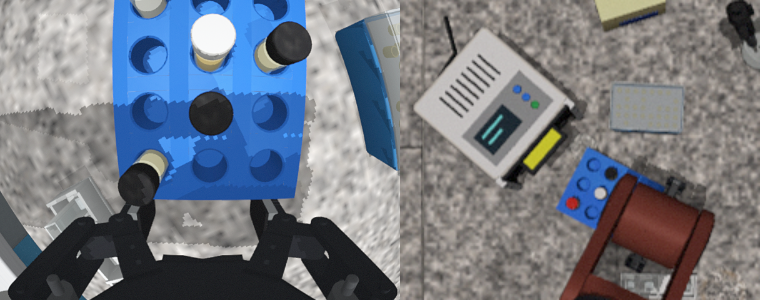

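```bash
cat >> h.py <<'E'
def follow(c,th0,th1,D,leans,p,R,lat=1.6,z=8,adj=-2,dl=7):
    """rack centre arc from c, heading th0->th1 over D mm; leans (deg) per row"""
    n=len(leans); out=[]; c=np.array(c,float); thp=th0
    for i,l in enumerate(np.radians(leans)):
        th=th0+(th1-th0)*(i+1)/n; m=(th+thp)/2; c=c+D/n*np.array([np.cos(m),np.sin(m)]); thp=th
        h=np.array([np.cos(th),np.sin(th)]); nn=np.array([h[1],-h[0]])
        off=63+11*np.cos(l)-dl*np.sin(l)+adj
        P1=np.r_[c-off*h-lat*nn,z+(0.5*l)]; R1=tool(th,l)
        out.append([round(float(v),3) for v in np.r_[R.inv().apply(P1-p)/300,(R.inv()*R1).as_rotvec()/np.pi]]); p,R=P1,R1
    print(out,"end",p.round(1),th,"u",(M-c)@np.array([np.cos(TH),np.sin(TH)]),"lat",(c-M)@np.array([np.sin(TH),-np.cos(TH)]))
E
python3 - <<'E'
from h import *
p,R=cur(); follow((471.9,-67.7),1.085,.84,79,[0,0,0,0,0,6,12,18],np.array([436.5,-130.4,8.2]),R)
E
```

```text
t 5.7 pos [ 436.4 -130.1    8.2] q [-0.44  0.19  2.14  0.    0.81  0.03] F [-0.3  0.  -0.1] gap 0.75
[[0.033, -0.005, 0.001, -0.0, -0.0, 0.012], [0.033, -0.007, 0.0, 0.0, 0.0, 0.01], [0.033, -0.007, 0.0, 0.0, 0.0, 0.01], [0.033, -0.007, 0.0, 0.0, 0.0, 0.01], [0.033, -0.007, 0.0, 0.0, 0.0, 0.01], [0.036, -0.007, -0.0, -0.001, 0.033, 0.01], [0.036, -0.007, 0.004, -0.002, 0.033, 0.01], [0.036, -0.007, 0.007, -0.003, 0.033, 0.009]] end [469.5 -53.6   8.2] 0.84 u 44.99672651875114 lat -0.7134671827753145
```

Emit:
servo_tool:
  series:
    - [[0.033,-0.005,0,0,0,0.011],[0.033,-0.007,0,0,0,0.01],[0.033,-0.007,0,0,0,0.01],[0.033,-0.007,0,0,0,0.01],[0.033,-0.007,0,0,0,0.01],[0.036,-0.007,0,-0.001,0.033,0.01],[0.036,-0.007,0.004,-0.002,0.033,0.01],[0.036,-0.007,0.007,-0.003,0.033,0.009]]

```text
t: 6.7
ee_pos: [469.0, -54.0, 8.1]
tool_rot: [-2.729, -1.216, -0.435]
contact_force: [-2.2, -1.3, -2.2]
finger_gap: 0.753
finger_force: 0.8
```

Run:
```python
from h import *
from bench import cams
p,R=cur(); t=cams.capture("top"); c=cams.capture("wrist"); pickle.dump((c,t,p,R.as_rotvec()),open("w6.pkl","wb"))
m=R.as_matrix(); print("lean",np.degrees(np.arcsin(m[2,0])),"th",np.arctan2(m[1,0],m[0,0]))
f=rackfit(t,(517,-3,.84)); q=f[0]; print(f,"u",(M-q[:2])@np.array([np.cos(TH),np.sin(TH)]),"lat",(q[:2]-M)@np.array([np.sin(TH),-np.cos(TH)]))
a=c["pixels"][:,:,::-1]; b=t["pixels"][140:300,170:330,::-1]
cv2.imwrite("pics/s6.png",np.hstack([cv2.resize(a,(480,360)),cv2.resize(b,(320,320),interpolation=2) if 0 else cv2.copyMakeBorder(cv2.resize(b,(320,320)),0,40,0,0,0)]))
```

```text
t 6.7 pos [469.  -54.    8.1] q [-0.46  0.17  2.21  0.46  0.73 -0.07] F [-2.2 -1.3 -2.2] gap 0.75
lean 17.983098980592693 th 0.839477354602569
(array([511.58924172,  -9.79470611,   0.84552112]), np.float64(-36.952392578125)) u 53.60195031160919 lat -0.17921209217663403
```

View pics/s6.png

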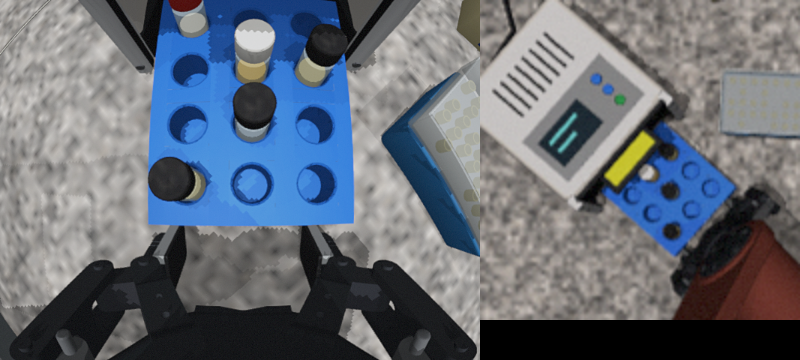

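The rack's nose sits centred between the guides, with both fingertips on its rear edge. Next I lean the tool back further while advancing.

Run:
```python
from h import *
p,R=cur()
for px in ((265,267.5),(297.5,232.5)): print((M-w(px,36)[:2])@np.array([np.cos(TH),np.sin(TH)]))
follow((516.4,-3.5),.84,.84,48,[24,30,36,42,47,47,47,47],np.array([469,-54,8.2]),R)
```

```text
t 6.8 pos [467.4 -54.1   7.2] q [-0.46  0.17  2.21  0.46  0.73 -0.07] F [-0.6  0.2 -0.7] gap 0.75
106.0107058332096
108.22195320026952
[[0.022, -0.0, 0.007, 0.001, 0.034, -0.001], [0.022, 0.0, 0.01, -0.0, 0.033, 0.0], [0.021, -0.0, 0.012, -0.0, 0.033, -0.0], [0.02, 0.0, 0.014, 0.0, 0.033, 0.0], [0.018, 0.0, 0.016, 0.0, 0.028, -0.0], [0.014, 0.0, 0.015, 0.0, 0.0, 0.0], [0.014, 0.0, 0.015, 0.0, 0.0, 0.0], [0.014, 0.0, 0.015, 0.0, 0.0, 0.0]] end [504.9 -13.9   8.4] 0.84 u -2.2963615973116447 lat -0.7983963654097713
```

Emit:
servo_tool:
  series:
    - [[0.022,0,0.007,0,0.033,0],[0.022,0,0.01,0,0.033,0],[0.021,0,0.012,0,0.033,0],[0.02,0,0.014,0,0.033,0],[0.018,0,0.016,0,0.028,0],[0.014,0,0.015,0,0,0],[0.014,0,0.015,0,0,0],[0.014,0,0.015,0,0,0]]

```text
t: 7.8
ee_pos: [506.2, -13.1, 8.4]
tool_rot: [-2.398, -1.072, -1.036]
contact_force: [0.0, -1.3, 0.1]
finger_gap: 0.749
finger_force: 0.8
```

Run:
```python
from h import *
from bench import cams
p,R=cur(); t=cams.capture("top"); c=cams.capture("wrist"); pickle.dump((c,t,p,R.as_rotvec()),open("w7.pkl","wb"))
m=R.as_matrix(); print("lean",np.degrees(np.arcsin(m[2,0])),"th",np.arctan2(m[1,0],m[0,0]))
a=c["pixels"][:,:,::-1]; b=t["pixels"][140:300,170:330,::-1]
cv2.imwrite("pics/s7.png",np.hstack([cv2.resize(a,(480,360)),cv2.copyMakeBorder(cv2.resize(b,(320,320)),0,40,0,0,0)]))
```

```text
t 7.8 pos [506.2 -13.1   8.4] q [-0.64  0.34  2.25  1.18  0.9  -0.84] F [ 0.  -1.3  0.1] gap 0.75
lean 46.565415765084516 th 0.8442367761976289
```

View pics/s7.png

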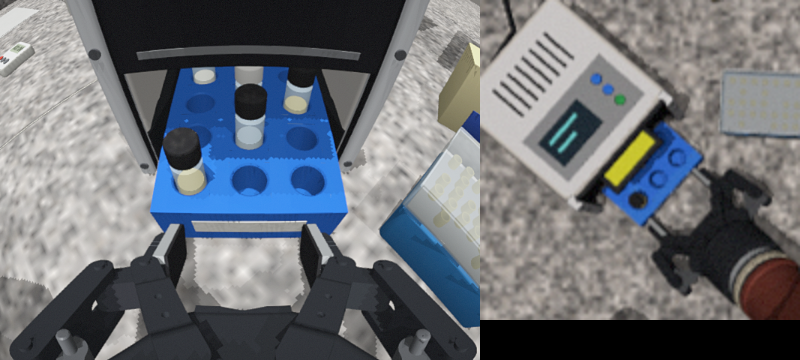

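The rack is entering straight, with the raised shutter and its frame clear above the gripper. About 60 mm remains.

Emit:
servo_tool:
  series:
    - [[0.018,0,0.0195,0,0,0],[0.018,0,0.0195,0,0,0],[0.018,0,0.0195,0,0,0],[0.018,0,0.0195,0,0,0],[0.018,0,0.0195,0,0,0],[0.018,0,0.0195,0,0,0],[0,0,0,0,0,0]]

```text
t: 8.78
ee_pos: [538.0, 22.5, 7.8]
tool_rot: [-2.397, -1.07, -1.037]
contact_force: [-0.3, 0.9, 0.6]
finger_gap: 0.755
finger_force: 0.0
```

Emit:
servo_tool:
  series:
    - [[0.007,0,0.0075,0,0,0],[0.007,0,0.0075,0,0,0]]

```text
t: 9.02
ee_pos: [541.6, 26.4, 7.5]
tool_rot: [-2.398, -1.069, -1.036]
contact_force: [-3.6, -3.0, 3.3]
finger_gap: 0.747
finger_force: 2.7
```

Emit:
servo_tool:
  series:
    - [[0.007,0,0.0075,0,0,0],[0.005,0,0.005,0,0,0]]

```text
t: 9.28
ee_pos: [545.0, 30.3, 7.5]
tool_rot: [-2.398, -1.069, -1.036]
contact_force: [-5.3, -3.4, 3.0]
finger_gap: 0.751
finger_force: 2.5
```

Emit:
servo_tool:
  series:
    - [[0.005,0,0.005,0,0,0],[0.005,0,0.005,0,0,0],[0,0,0,0,0,0]]

```text
t: 9.65
ee_pos: [547.0, 32.4, 7.4]
tool_rot: [-2.399, -1.07, -1.035]
contact_force: [-13.9, -11.3, 9.6]
finger_gap: 0.752
finger_force: 8.2
```

Run:
```python
from h import *
from bench import cams
p,R=cur(); c=cams.capture("wrist"); pickle.dump((c,p,R.as_rotvec()),open("w8.pkl","wb"))
a=c["pixels"][:,:,::-1]
cv2.imwrite("pics/s8.png",a)
```

```text
t 9.65 pos [547.   32.4   7.4] q [-0.49  0.37  2.2   1.27  0.83 -0.78] F [-13.9 -11.3   9.6] gap 0.75
```

View pics/s8.png

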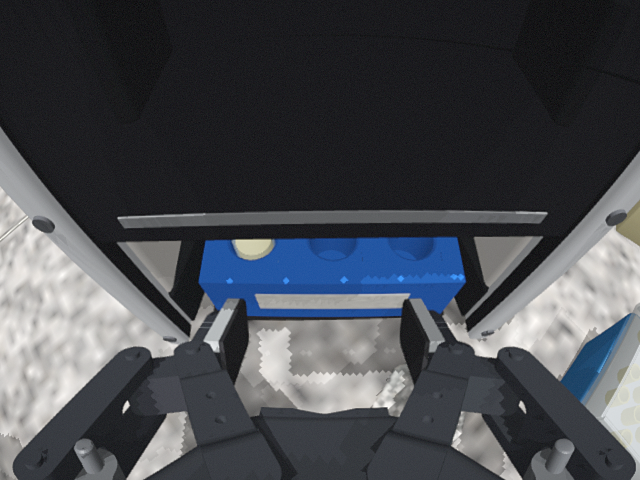

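Run:
```python
from h import *
c,p,rv=pickle.load(open("w8.pkl","rb"));R=Ro.from_rotvec(rv)
h=np.array([np.cos(TH),np.sin(TH)]);n=np.array([h[1],-h[0]])
for px,z in(((201,284),36),((468,280),36),((217,317),0),((462,312),0),((170,340),10),((490,333),10)):
    q=wpx(c,p,R,px,z)-M; print(px,"along",q@h,"lat",q@n)
```

```text
(201, 284) along 0.8462675238212576 lat -47.88468507479968
(468, 280) along 2.331601594234577 lat 51.526746813979415
(217, 317) along 0.6368391184872557 lat -51.06334187025689
(462, 312) along 2.441419224187186 lat 62.00568070643216
(170, 340) along -14.257619732605896 lat -68.20955204141723
(490, 333) along -11.57734084670145 lat 69.81553844490301
```

The rear edge is 1 to 2 mm inside the mouth (2 mm at home), centred and square, and the force has risen. I'll press briefly, then retreat.

Emit:
servo_tool:
  series:
    - [[0.004,0,0.004,0,0,0],[0.002,0,0.002,0,0,0],[0,0,0,0,0,0],[0,0,0,0,0,0]]

```text
t: 10.2
ee_pos: [547.4, 32.6, 7.2]
tool_rot: [-2.402, -1.071, -1.033]
contact_force: [-29.6, -24.1, 22.9]
finger_gap: 0.751
finger_force: 18.9
```

Emit:
servo_tool:
  series:
    - [[-0.02,0,-0.02,0,0,0],[-0.04,0,-0.045,0,0,0],[-0.04,0,-0.06,0,0,0],[-0.04,0,-0.1,0,-0.05,0],[-0.04,0,-0.12,0,-0.055,0],[-0.05,0,-0.12,0,-0.055,0],[-0.05,0,-0.12,0,-0.055,0],[-0.05,0,-0.12,0,-0.045,0]]
  grip: 0

```text
t: 11.2
ee_pos: [425.9, -100.5, 132.0]
tool_rot: [2.869, 1.276, 0.009]
contact_force: [0.8, 0.7, -0.4]
finger_gap: -0.001
finger_force: 0.0
```

Run:
```python
from h import *
from bench import cams
p,R=cur(); c=cams.capture("wrist"); t=cams.capture("top")
h=np.array([np.cos(TH),np.sin(TH)]);n=np.array([h[1],-h[0]])
hsv=cv2.cvtColor(c["pixels"],cv2.COLOR_RGB2HSV)
b=(hsv[...,0]>100)&(hsv[...,0]<122)&(hsv[...,1]>140)&(hsv[...,2]>40)
for col in range(200,450,30):
    ys=np.where(b[:400,col])[0]
    if len(ys): q0=wpx(c,p,R,(col,ys.max()),0)-M;print(col,ys.min(),ys.max(),"z0 along/lat",q0@h,q0@n)
hs=cv2.cvtColor(t["pixels"],cv2.COLOR_RGB2HSV); y=(abs(hs[...,0].astype(int)-29)<6)&(hs[...,1]>150)&(hs[...,2]>100); y[:, :200]=0;y[:,290:]=0;y[:190]=0;y[260:]=0
v,u=np.where(y); print("ledge",len(u),u.mean(),v.mean(),w((u.mean(),v.mean()),150))
rows(np.r_[p[:2],200],R,[533.5,14.4,200],tool(.84),6)
rows(np.r_[533.5,14.4,200],tool(.84),[533.5,14.4,160],tool(.84),2)
```

```text
t 11.2 pos [ 425.9 -100.5  132. ] q [-0.39 -0.08  2.13  0.    1.09  0.34] F [ 0.8  0.7 -0.4] gap -0.0
290 0 1 z0 along/lat 1.7776945183893513 -27.940479326110065
320 0 0 z0 along/lat 2.1090324209617455 -5.753077132636641
350 0 0 z0 along/lat 2.4233704709301502 16.425170577442827
380 0 1 z0 along/lat 2.725668070192821 38.86092892210563
ledge 261 244.40996168582376 218.816091954023 [534.71803394  16.13512843 150.        ]
[[0.087, 0.002, 0.0, 0.0, -0.0, -0.0], [0.087, 0.002, 0.0, 0.0, -0.0, -0.0], [0.087, 0.002, 0.0, 0.0, -0.0, -0.0], [0.087, 0.002, 0.0, 0.0, -0.0, -0.0], [0.087, 0.002, 0.0, 0.0, -0.0, -0.0], [0.087, 0.002, 0.0, 0.0, -0.0, -0.0]]
[[0.0, 0.0, 0.067, 0.0, 0.0, 0.0], [0.0, 0.0, 0.067, 0.0, 0.0, 0.0]]
```

Emit:
servo_tool:
  series:
    - [[0,0,-0.115,0,0,0],[0,0,-0.115,0,0,0],[0.087,0.002,0,0,0,0],[0.087,0.002,0,0,0,0],[0.087,0.002,0,0,0,0],[0.087,0.002,0,0,0,0],[0.087,0.002,0,0,0,0],[0.086,0.002,0,0,0,0]]

```text
t: 12.3
ee_pos: [532.8, 14.4, 199.1]
tool_rot: [-2.866, -1.277, -0.012]
contact_force: [-0.4, -0.9, -0.3]
finger_gap: 0.002
finger_force: 0.0
```

Emit:
servo_tool:
  series:
    - [[0,0,0.06,0,0,0],[0,0,0.06,0,0,0],[0,0,0.03,0,0,0],[0,0,0.03,0,0,0]]

```text
t: 12.8
ee_pos: [532.5, 13.0, 145.8]
tool_rot: [-2.869, -1.276, -0.011]
contact_force: [-2.2, 0.4, 2.2]
finger_gap: -0.002
finger_force: 1.2
```

In contact with the ledge. Pressing down.

Emit:
servo_tool:
  series:
    - [[0,0,0.035,0,0,0],[0,0,0.035,0,0,0],[0,0,0.035,0,0,0],[0,0,0.035,0,0,0],[0,0,0.035,0,0,0],[0,0,0.03,0,0,0],[0,0,0.02,0,0,0]]

```text
t: 13.68
ee_pos: [534.3, 13.7, 78.8]
tool_rot: [-2.869, -1.278, -0.014]
contact_force: [-1.4, -2.0, 2.9]
finger_gap: 0.001
finger_force: 1.2
```

Emit:
servo_tool:
  series:
    - [[0,0,0.01,0,0,0],[0,0,0.007,0,0,0],[0,0,0,0,0,0]]

```text
t: 14.05
ee_pos: [534.3, 14.2, 74.1]
tool_rot: [-2.869, -1.277, -0.015]
contact_force: [0.5, 0.0, 0.5]
finger_gap: -0.002
finger_force: 0.1
```

Emit:
servo_tool:
  series:
    - [[0,0,0.006,0,0,0],[0,0,0.006,0,0,0],[0,0,0,0,0,0]]

```text
t: 14.42
ee_pos: [534.5, 14.1, 73.9]
tool_rot: [-2.868, -1.278, -0.013]
contact_force: [-8.8, 0.2, 19.9]
finger_gap: -0.004
finger_force: 9.4
```

It bottomed at 74 mm with 20 N. I'll lift off and check.

Emit:
servo_tool:
  series:
    - [[0,0,-0.02,0,0,0],[0,0,-0.1,0,0,0],[0,0,-0.15,0,0,0],[0,0,-0.15,0,0,0],[-0.15,0,-0.05,0,0,0],[-0.15,0,0,0,0,0],[-0.15,0,0,0,0,0],[0,0,0,0,0,0]]

```text
t: 15.42
ee_pos: [441.2, -88.2, 209.9]
tool_rot: [-2.871, -1.272, -0.014]
contact_force: [-0.0, 0.4, 0.5]
finger_gap: -0.004
finger_force: 0.0
```

Run:
```python
from h import *
from bench import cams
cur(); t=cams.capture("top")
hs=cv2.cvtColor(t["pixels"],cv2.COLOR_RGB2HSV); y=(abs(hs[...,0].astype(int)-29)<6)&(hs[...,1]>150)&(hs[...,2]>100); y[:, :200]=0;y[:,290:]=0;y[:190]=0;y[260:]=0
v,u=np.where(y); print("ledge",len(u),u.mean(),v.mean()); print([pr([533.8,14.5,z]) for z in(74,84,150)])
```

```text
t 15.43 pos [441.2 -88.2 209.9] q [-0.36 -0.15  2.04  0.01  1.25  0.38] F [-0.   0.4  0.5] gap -0.0
ledge 229 248.96943231441048 221.64628820960698
[array([249.54893616, 221.82058577]), array([249.01117969, 221.50309383]), array([245.2421003 , 219.27782569])]
```

```bash
python3 -c "
from bench import job_done
print(job_done())"
```

```text
the job is handed in; nothing more can be done
None
```

I handed the job in at about 15.5 s of robot time. By my measurements the rack is home against the back stop and the shutter is fully shut, and I saw no contact with the tip box or cell rack; the judge returned no verdict.

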